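Close a battery pack's shells on their dowels and hold them shut

ROBOT

A 6-joint arm with a two-finger parallel gripper is mounted at the origin on the work surface. World frame = base frame: x ahead of the robot, y to its left, z up, the work surface at z = 0. Lengths are in m, angles in rad, forces in N, time in s.
With the tool pointing down it reaches from about 0.275 to 0.825 m from the base axis. Payload 4.9 kg.
Tool frame: the origin (TCP) lies midway between the tips of the shut fingers; the grasp point (between the pads) lies 19 mm behind it (bot.grip_depth is the distance from the TCP to the grasp point, in m); z points along the fingers, y is the line along which they close (so a half turn about z gives the same grasp; the last joint's range is limited). The gripper opens to 85 mm and grips with 20 to 120 N. Pads are 22 mm wide; open, the fingers measure 114 mm over their backs; the gripper's body (76 mm by 85 mm) begins 54 mm behind the grasp point. The pads swing forward as they close: fully open they stand 13 mm farther back than shut.
Start: joints at [-1.479, 0.326, -0.193, 1.052, 0, 1.437], TCP at [0.123, -0.536, 0.21] pointing down, gripper open.
Joint ranges: [-2.65, 2.65], [-0.97, 1.79], [-1.3, 1.35], [-1.93, 2.1], [-1.47, 1.37], [-3.14, 3.14]. Speed limits (rad/s): [2.57, 2.57, 3.14, 3.14, 3.14, 3.14].

INTERFACE

Orientations are given as a unit quaternion [w, x, y, z].
In Python, from cell import bot gives the robot as it stands. Calls block until the motion is done:
- bot.move_pose(position, orientation): joint-space move of the TCP to a pose.
- bot.move_linear(position, speed=0.15, rotation=None, until_force=None): straight line of the TCP; rotation=None keeps the orientation; speed is the mean speed in m/s. With until_force (N) it stops when the force on the tool has changed by that much, and returns True; else False.
- bot.goto_joints(angles): joint-space move.
- bot.set_gripper(opening, grasp_force=None): opening from 0.0 (shut) to 1.0 (fully open); grasp_force is the grip in N (None keeps the last); returns when the fingers have stopped.
- bot.wait(seconds).
- bot.solve_ik(position, orientation): joint angles nearest the present ones, or None.
- bot.camera(name): name is "scene" or "top"; returns the picture (384x512x3 uint8, red, green, blue); there is no depth.
- bot.calibration(name): a dict with "mtx" (3x3 intrinsics, pixels), "extrinsics" (4x4, takes a point from world to camera coordinates). Camera axes: x right, y down, z forward; pixel columns grow to the right and rows downward; lengths in m; the calibration is good to about 2 mm. A picture is of the moment at which its call begins. calibration takes no time and is no camera call.
A pose or a line that the arm cannot do raises bot.PlanningError and nothing moves.
- bot.close_job(): hands the job in; it is judged then, once.
Trained networks look in the newest picture that a camera, given by its name, has taken for a name from the list of things; names that differ only in an ending like _2 or _b are one class to them, and where a whole thing is asked for, a point or a joint stands for the part that bears it (a point fixed in the world has none). Each returns a list of dicts, best first, with "confidence" (0 to 1); they miss things now and then, are a little off and sometimes report something else, mostly with a low value. They report only what shows in the picture. A call takes as long as a camera call. They do not tell look-alikes from the thing itself.
- bot.search_frame(camera, thing): "bbox" ([left, top, width, height] in pixels, round what is visible of it).
Readings, each from a call of its own:
- bot.read_clock(): time.
- bot.read_joint_positions(): joint angles.
- bot.read_joint_vel(): joint speeds.
- bot.read_joint_efforts(): joint torques, N m.
- bot.read_position(): TCP position.
- bot.read_tool_rot(): TCP orientation.
- bot.read_ft_force(): force on the tool from outside, world axes, zero at the start.
- bot.read_moment(): the same for the moment, N m.
- bot.read_gripper_width(): opening from 0.0 (shut) to 1.0 (fully open).
- bot.read_finger_force(): force on a finger pad.
Only numpy, scipy, OpenCV 4.12 (cv2) and the standard library are available. Lean on these libraries where they do the work, as an engineer would, in place of code of your own. Each camera call takes 0.05 s, during which the arm holds its last target. There are 200 camera calls.

TASK

Take the orange top shell of the strapping tool's battery pack and fit it onto the two steel dowels of the grey bottom shell in the blue holder, black terminal ends together, then press it down against the springy copper plate until the two shells meet flush all round. The shell is thin plastic: grip and press it gently, and leave the other things on the table alone. Finish while still holding the pack pressed shut; do not let go.

Things in the scene. Friction and masses are not known exactly. Their poses are not given: they have to be found in the camera images.
- cover_center (a point): centre of the loose orange top shell, 19 mm above its underside; it lies flat, right way up, on the black rubber pad. A plate 110 mm (x) by 70 mm (y), 14 mm thick, carries a raised rail 60 mm (x) by 26 mm (y), 24 mm high, in its middle: pinch it across the 26 mm (38 mm high in all). A low black terminal block is on top near its +x end, which starts pointing roughly away from the robot
- cover: the same orange top shell, origin in the middle of its underside, same axes; 95 to 180 g. Gentle: it cracks if squeezed with more than 30 N from each finger (60 N in all) (a grip of 10 to 20 N is ample), or if it is pressed onto the bottom shell, its plate and dowels with more than 40 N
- cover_under (a point): the middle of the orange shell's underside, same axes. Two 9.5 mm holes go right through the plate: one 42 mm to +x and 22 mm to +y of this point, the other 42 mm to -x and 0 in y
- cover_end (a point): on the orange shell's underside, 50 mm to +x of the middle: its terminal end
- pad: black rubber pad 150 x 110 x 12 mm, fixed, on which the orange shell starts; origin in the middle of its underside
- holder: blue holder 170 mm (x) by 112 mm (y), fixed, with the grey bottom shell, 110 x 70 mm, clamped in it, open upward, its rim 55 mm above the table. Origin in the middle of the underside, z up. A black terminal strip is on the shell's +x end, which points roughly away from the robot. The orange shell belongs on it with the axes of both parallel, x to x
- seat (a point): centre of the grey shell's opening, at the height of its rim, 55 mm above the table, axes of the holder: shut, the middle of the orange shell's underside lies here
- dowel_a (a point): tip of the steel dowel at +42 mm x, +22 mm y of the seat: 8 mm thick, rising 20 mm above the rim, the top 8 mm of it a cone down to 2.4 mm
- dowel_b (a point): tip of the other steel dowel, the same, at -42 mm x, 0 mm y of the seat
- spring_plate (a joint): how far the copper contact plate in the middle of the grey shell is pushed down (m). Free (0) it stands 7 mm above the rim and lifts the orange shell if that is not held down; it pushes up with about 4 N when first touched and 6 N when the shells are shut (7 mm); the dowels rub, so shutting can take 8 to 18 N
- tape: bystander: roll of yellow tape, 90 mm across, 25 mm high
- driver: bystander: screwdriver lying on the table between the pad and the holder, handle towards the robot
- dish: bystander: small white bowl, 90 mm across, 30 mm high
- parcel: bystander: small cardboard parcel 100 x 140 x 70 mm
- mug: bystander: blue mug, 80 mm across, 90 mm high
- spare_pack: bystander: a finished battery pack with a green top, 110 x 70 x 70 mm
Mind the look-alikes: they are no part of the job. Leave any pink or red look-alike of the cover alone. What is shaped like the holder but pink is not meant.

How it is judged:
By the outcome, as a careful person would: the job done as asked, in the order asked, and still so for the second after the job is handed in, while the arm keeps its last pose, push and grip.
It also fails if it takes over 42 s, if anything falls off the work surface, if the arm or the gripper's body presses on something with over 40 N, if the wrist force passes 120 N, or if a joint passes its speed limit or range.

## Working session

There is one attempt and no reset: what is moved stays moved. The work goes in short steps, each a Python script; the robot and the scene stay as the last script left them, time stands still between calls to the robot, and variables do not carry over. Pictures are saved under pics/ and viewed, at most 10 in all, crops included, and the job is handed in when it is done.

```bash
mkdir -p pics; ls
python3 - <<'E'
from cell import bot
import cv2
for n in("scene","top"):
    im=bot.camera(n); cv2.imwrite(f"pics/{n}0.png",im[:,:,::-1])
    c=bot.calibration(n); print(n,c["mtx"],c["extrinsics"])
    for t in("cover","holder","pad"): print(t,[(d["bbox"],round(d["confidence"],2)) for d in bot.search_frame(n,t)])
print(bot.read_clock(),bot.read_tool_rot(),bot.read_ft_force())
E
```

```text
pics
scene [[476.62905656   0.         254.08471956]
 [  0.         476.62905656 195.66212699]
 [  0.           0.           1.        ]] [[ 0.46377318  0.88577997  0.01755795 -0.25493285]
 [ 0.55413716 -0.27455592 -0.78584417 -0.26195152]
 [-0.69126439  0.37418296 -0.61817527  1.84755377]
 [ 0.          0.          0.          1.        ]]
cover [([221.1, 222.5, 39.0, 22.5], 0.92), ([154.8, 201.8, 35.3, 35.4], 0.84), ([272.5, 173.4, 60.8, 43.8], 0.68), ([156.1, 171.0, 23.7, 28.0], 0.65)]
holder [([240.4, 137.9, 53.2, 36.8], 0.97), ([272.7, 176.1, 60.8, 40.5], 0.92)]
pad [([144.9, 203.9, 60.8, 41.4], 0.89), ([153.6, 205.5, 37.3, 28.0], 0.46)]
top [[382.96271113   0.         254.27561436]
 [  0.         382.96271113 195.19507963]
 [  0.           0.           1.        ]] [[ 0.01490079 -0.99988611  0.00239338 -0.01173115]
 [-0.99821462 -0.01501426 -0.05781125  0.53666501]
 [ 0.0578406  -0.00152768 -0.99832466  1.22533013]
 [ 0.          0.          0.          1.        ]]
cover [([263.1, 151.1, 39.6, 25.1], 0.74), ([303.9, 246.0, 27.0, 37.5], 0.57), ([320.6, 190.2, 21.8, 35.3], 0.55)]
holder [([179.8, 232.3, 44.3, 57.7], 0.86), ([179.4, 108.6, 29.7, 30.8], 0.73), ([181.3, 154.3, 51.7, 59.1], 0.59)]
pad [([308.1, 180.6, 39.8, 49.7], 0.7), ([94.3, 136.7, 43.1, 28.9], 0.3)]
0.4 [-1.23409263e-04  9.93634688e-01  1.12650304e-01  1.27337203e-05] [-0.11970163 -0.30790946 -1.04405936]
```

Run:
```python
import cv2
a=cv2.imread("pics/top0.png");cv2.imwrite("pics/top0c.png",cv2.resize(a[90:300,80:360],(800,600),interpolation=cv2.INTER_CUBIC))
a=cv2.imread("pics/scene0.png");cv2.imwrite("pics/scene0c.png",cv2.resize(a[110:270,130:344],(800,598),interpolation=cv2.INTER_CUBIC))
```

```text
(no output)
```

View pics/top0c.png

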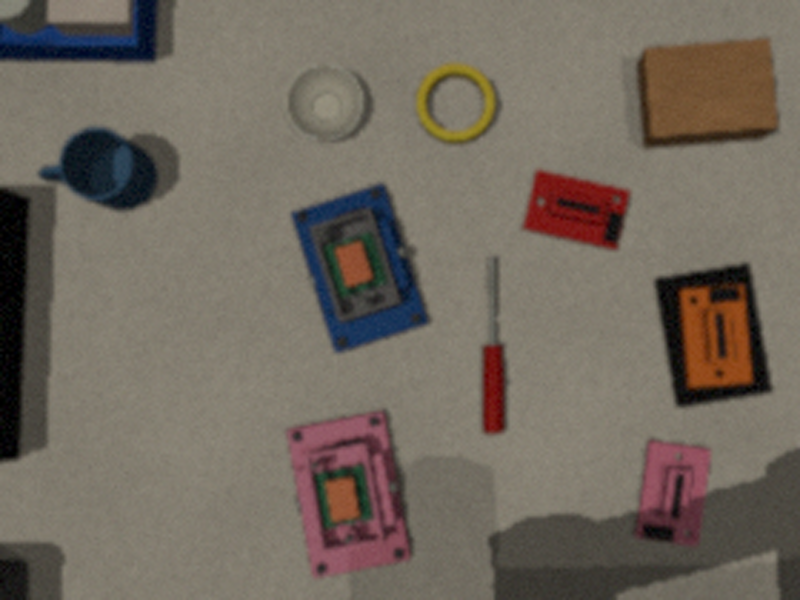

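View pics/scene0c.png

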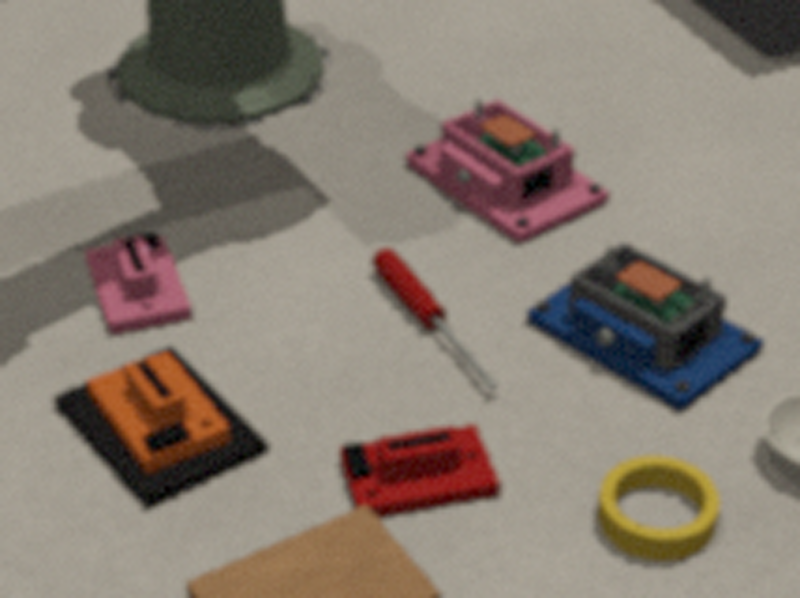

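The orange cover sits on the black pad at crop (717,338), terminal end up (+x). The real holder is the blue one at (360,265), tilted about 15°. The red and pink covers and the pink holder are decoys. I'll fit silhouettes in both cameras for sub-pixel poses.

```bash
cat > h.py <<'E'
from cell import bot
import numpy as np, cv2
from scipy.optimize import minimize
S=4
def grab(n,k=6): return np.mean([bot.camera(n).astype(float) for _ in range(k)],0)
def proj(n,P):
    c=bot.calibration(n); q=np.c_[P,np.ones(len(P))]@c["extrinsics"].T[:,:3]; q=q@c["mtx"].T; return q[:,:2]/q[:,2:]
def box(x0,x1,y0,y1,z0,z1): return np.array([[x,y,z] for x in(x0,x1) for y in(y0,y1) for z in(z0,z1)],float)
def world(p,P,z=0):
    c,s=np.cos(p[2]),np.sin(p[2]); return P@np.array([[c,-s,0],[s,c,0],[0,0,1]]).T+[p[0],p[1],z]
def render(n,p,boxes,z,shape=(384,512)):
    m=np.zeros((shape[0]*S,shape[1]*S),np.uint8)
    for b in boxes:
        u=((proj(n,world(p,b,z))+.5)*S-.5)
        cv2.fillConvexPoly(m,cv2.convexHull(np.round(u*16).astype(np.int32)),255,cv2.LINE_AA,4)
    return cv2.GaussianBlur(cv2.resize(m,shape[::-1],interpolation=cv2.INTER_AREA).astype(float)/255,(0,0),.8)
def fit(masks,p0,boxes,z):
    ms={n:cv2.GaussianBlur(m.astype(float),(0,0),.8) for n,m in masks.items()}
    f=lambda q:sum(((render(n,(q[0]/100,q[1]/100,q[2]/10),boxes,z)-m)**2).sum() for n,m in ms.items())
    x0=np.array([p0[0]*100,p0[1]*100,p0[2]*10])
    for _ in range(2):
        r=minimize(f,x0,method="Nelder-Mead",options=dict(initial_simplex=x0+np.vstack([np.zeros(3),np.eye(3)]),xatol=.005,fatol=.01)); x0=r.x
    return np.array([x0[0]/100,x0[1]/100,x0[2]/10]),r.fun
def unproj(n,u,v,z):
    c=bot.calibration(n);R=c["extrinsics"][:3,:3];t=c["extrinsics"][:3,3]
    d=R.T@np.linalg.solve(c["mtx"],[u,v,1]);o=-R.T@t;return o+d*(z-o[2])/d[2]
def near(m,uv,r):
    k=np.zeros(m.shape,np.uint8);cv2.circle(k,tuple(int(a) for a in uv),r,1,-1);return m&(k>0)
COVER=[box(-.055,.055,-.035,.035,0,.014),box(-.03,.03,-.013,.013,.014,.038)]
def fillm(m): # largest component, outline filled
    c,_=cv2.findContours(cv2.morphologyEx(m.astype(np.uint8),cv2.MORPH_CLOSE,np.ones((3,3))),cv2.RETR_EXTERNAL,cv2.CHAIN_APPROX_NONE)
    o=np.zeros(m.shape,np.uint8);cv2.drawContours(o,[max(c,key=cv2.contourArea)],-1,1,-1);return o>0
E
python3 - <<'E'
from h import *
I={n:grab(n) for n in("scene","top")}
np.savez("im0.npz",**I)
c0=unproj("top",80+717/2.857,90+338/2.857,.03);h0=unproj("top",80+360/2.857,90+265/2.857,.02);print(c0,h0)
M={};H={}
for n,a in I.items():
    hsv=cv2.cvtColor(a.astype(np.uint8),cv2.COLOR_RGB2HSV).astype(int);h,s,v=hsv[...,0],hsv[...,1],hsv[...,2]
    M[n]=fillm(near((h>4)&(h<22)&(s>130)&(v>60),proj(n,c0[None])[0],32))
    H[n]=fillm(near((h>98)&(h<125)&(s>90),proj(n,h0[None])[0],42))
    print(n,M[n].sum(),H[n].sum())
for k in(["top"],["scene"],["top","scene"]): print("cover",k,fit({n:M[n] for n in k},[*c0[:2],.1],COVER,.012))
for hh in(.006,.01,.014):
    print("hold",hh,fit({"top":H["top"]},[*h0[:2],.25],[box(-.085,.085,-.056,.056,0,hh),box(-.055,.055,-.035,.035,0,.055)],0))
o=I["top"].astype(np.uint8)[...,::-1][140:225,175:240]; q=I["scene"].astype(np.uint8)[...,::-1][165:225,265:340]
cv2.imwrite("pics/h1.png",np.hstack([cv2.resize(o,(390,510),interpolation=cv2.INTER_CUBIC),cv2.resize(q,(400,510),interpolation=cv2.INTER_CUBIC)]))
E
```

```text
[ 0.49764231 -0.24948341  0.03      ] [0.57446527 0.15297893 0.02      ]
scene 756 714
top 793 1667
cover ['top'] (array([ 0.49950437, -0.24915617,  0.07892732]), np.float64(36.67352752520693))
cover ['scene'] (array([ 0.50281261, -0.24661972,  0.10564918]), np.float64(6.986252004081185))
cover ['top', 'scene'] (array([ 0.50094347, -0.24787515,  0.09190183]), np.float64(56.3202827079313))
hold 0.006 (array([0.57377638, 0.15672452, 0.33256785]), np.float64(45.174478724821626))
hold 0.01 (array([0.57380703, 0.15643264, 0.33114741]), np.float64(54.428734781023664))
hold 0.014 (array([0.57320805, 0.15594751, 0.33027425]), np.float64(64.20130755430918))
```

View pics/h1.png

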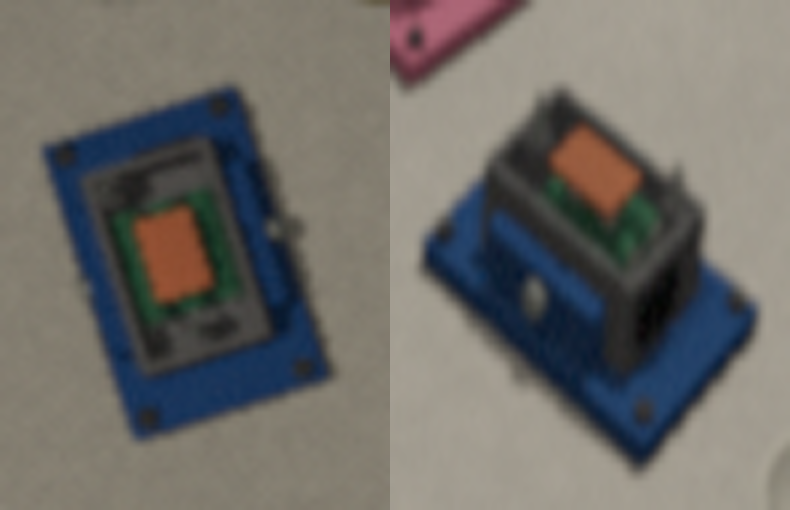

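Run:
```python
from h import *
I=np.load("im0.npz")
w=lambda n,u,v,z:np.round(unproj(n,u,v,z),4)[:2]
for n,uv in(("top",(200,181.5)),("scene",(293,185))):
    a=I[n].astype(np.uint8);hsv=cv2.cvtColor(a,cv2.COLOR_RGB2HSV).astype(int)
    m=near((hsv[...,0]<20)&(hsv[...,1]>85)&(hsv[...,2]>80),uv,14)
    wt=m*1.;v,u=np.nonzero(m);r=cv2.minAreaRect(np.c_[u,v].astype(np.float32))
    print(n,m.sum(),u.mean(),v.mean(),"copper->",w(n,u.mean(),v.mean(),.062),r)
T=[w("top",175-.42+x/6,140-.42+y/6,.055) for x,y in((82,182),(210,138),(272,335),(147,375))]
print("rim",T,np.mean(T,0),[np.linalg.norm(T[i]-T[i-1]) for i in range(4)])
sc=lambda x,y:(265-.4+(x-390)/5.333,165-.44+y/8.5)
a,b=w("scene",*sc(675,163),.075),w("scene",*sc(548,92),.075)
d=a-b;print("dowels",a,b,np.linalg.norm(d),np.arctan2(d[1],d[0])-np.arctan2(22,84))
y=np.arctan2(d[1],d[0])-np.arctan2(22,84);print("seat from dowels",(a+b)/2-.011*np.array([-np.sin(y),np.cos(y)]))
# terminal side check, holder fit scene with blue+grey (not background)
hull=proj("scene",world([.5735,.1562,.33],box(-.085,.085,-.056,.056,0,.008)))
print(hull.round(1))
```

```text
top 145 203.10344827586206 181.83448275862068 copper-> [0.5735 0.1568] ((203.14999389648438, 181.95001220703125), (14.546475410461426, 9.803059577941895), 71.56504821777344)
scene 88 301.57954545454544 184.22727272727272 copper-> [0.5724 0.1523] ((301.8000183105469, 183.90000915527344), (12.969194412231445, 8.049844741821289), 26.56505012512207)
rim [array([0.6111, 0.2054]), array([0.6353, 0.1387]), array([0.5322, 0.1041]), array([0.5103, 0.1689])] [0.572225 0.154275] [np.float64(0.10720489727619723), np.float64(0.07095442199045808), np.float64(0.10875095401880387), np.float64(0.06840065789157296)]
dowels [0.6069 0.1885] [0.5375 0.146 ] 0.0813794200028484 0.29333004035251564
seat from dowels [0.57538056 0.15671985]
[[269.5 195.8]
 [269.6 193.9]
 [292.  181.1]
 [292.1 179.1]
 [311.5 220.5]
 [311.8 218.5]
 [333.6 203.7]
 [333.9 201.8]]
```

```bash
cat >> h.py <<'E'
Q=lambda y:[0,np.cos(y/2),np.sin(y/2),0]
def st(t=""): print(t,"clk",round(bot.read_clock(),2),"pos",np.round(bot.read_position(),4),"ft",np.round(bot.read_ft_force(),1),"w",round(bot.read_gripper_width(),3),"ff",np.round(bot.read_finger_force(),1))
E
python3 - <<'E'
from h import *
p=[.501,-.248];y=.09
bot.set_gripper(.7,20)
bot.move_pose([*p,.12],Q(y)); st("above")
print(bot.move_linear([*p,.028],.06,until_force=4)); st("down")
bot.set_gripper(0,20); st("closed")
bot.move_linear([*p,.09],.08); st("lift")
g=bot.camera("scene");cv2.imwrite("pics/lift.png",cv2.resize(g[130:270,110:310,::-1],(800,560),interpolation=cv2.INTER_CUBIC))
E
```

```text
above clk 3.14 pos [ 0.5008 -0.249   0.1202] ft [ 0.3 -0.1  0.3] w 0.703 ff 0.0
False
down clk 4.83 pos [ 0.5013 -0.2482  0.0284] ft [-0.  -0.6  0.6] w 0.7 ff 0.0
closed clk 5.42 pos [ 0.5017 -0.2483  0.0288] ft [-0.1  0.8  5.2] w -0.001 ff 3.0
lift clk 6.34 pos [ 0.5007 -0.2478  0.0896] ft [ 0.  -0.3 -0.4] w -0.001 ff 0.0
```

View pics/lift.png

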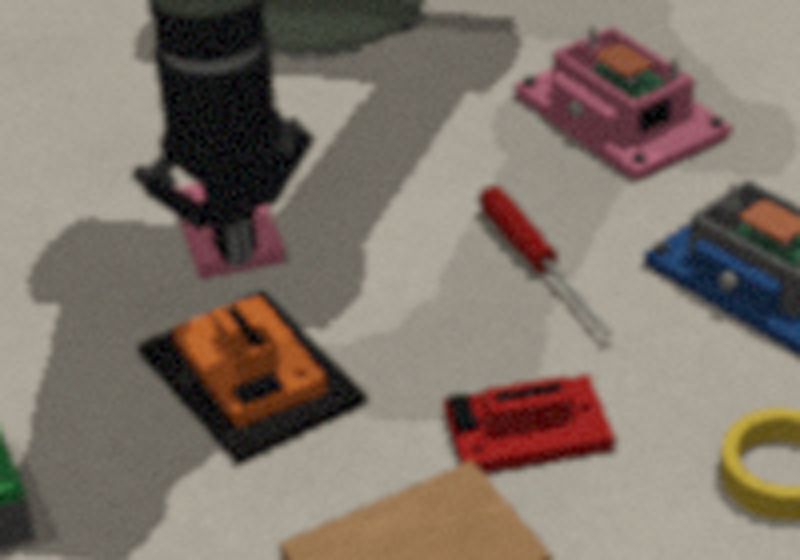

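Run:
```python
from h import *
for n in("scene","top"):
    print(n,proj(n,np.array([bot.read_position(),[.501,-.248,.05],[.501,-.248,.026]])).round(1))
    c=bot.calibration(n);R=c["extrinsics"][:3,:3];print(-R.T@c["extrinsics"][:3,3])
g=grab("top",3);cv2.imwrite("pics/lift_top.png",cv2.resize(g[150:270,250:400,::-1].astype(np.uint8),(750,600),interpolation=cv2.INTER_CUBIC))
print(bot.read_tool_rot())
print(unproj("scene",175,217,.04),unproj("scene",175,219,.026))
```

```text
scene [[169.4 200.3]
 [170.6 211. ]
 [171.3 217.3]]
[ 1.54053621 -0.53742906  0.94073507]
top [[334.3 206.9]
 [331.8 207.1]
 [330.3 207.3]]
[ 0.46500783 -0.00180027  1.25433064]
[-3.27142630e-04  9.98987663e-01  4.49815525e-02 -4.50214168e-04]
[ 0.52020254 -0.2424518   0.04      ] [ 0.51274889 -0.24096245  0.026     ]
```

View pics/lift_top.png

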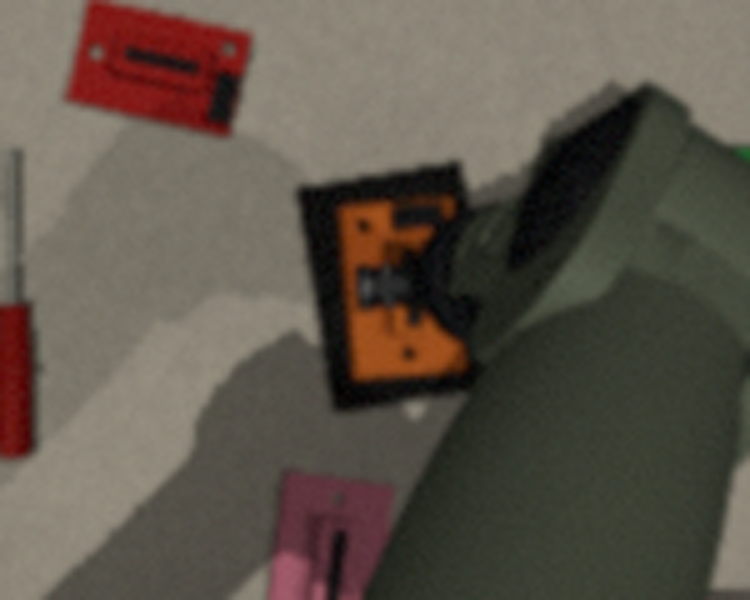

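Run:
```python
from h import *
print(bot.grip_depth)
x,y,_=bot.read_position()
print(bot.move_linear([.501,-.248,.02],.03,until_force=3)); st("touch")
g=grab("scene",4).astype(np.uint8)[...,::-1]
c=proj("scene",np.array([bot.read_position()]))[0];print(c)
o=cv2.resize(g[170:250,120:226],(795,600),interpolation=cv2.INTER_CUBIC)
cv2.circle(o,(int((c[0]-120+.5)*7.5),int((c[1]-170+.5)*7.5)),5,(0,255,0),1);cv2.imwrite("pics/touch.png",o)
bot.move_linear([.501,-.248,.09],.1);st()
```

```text
0.0187
True
touch clk 8.34 pos [ 0.5009 -0.248   0.0288] ft [-0.8  0.7  5.2] w 0.001 ff 2.7
[171.22952008 216.60142924]
 clk 9.31 pos [ 0.5006 -0.2478  0.0895] ft [-0.1 -0.8 -0.7] w 0.003 ff 0.0
```

View pics/touch.png

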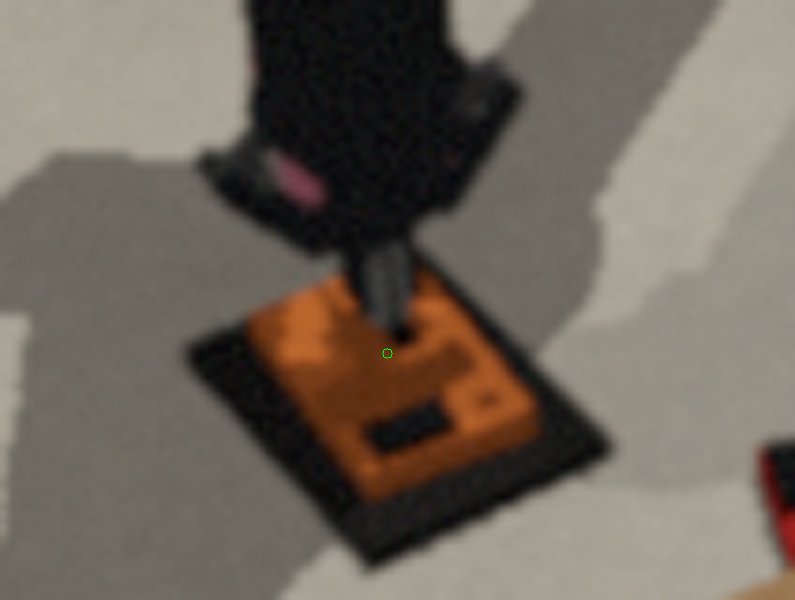

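The shut tips touch the rail top (true z 0.050) while the TCP reads 0.0288. So the real tips sit about 21 mm higher than reported, which is why the first grasp closed above the rail. I'll grasp deeper, with a force guard.

Run:
```python
from h import *
p=[.501,-.248]
bot.set_gripper(.6,20)
bot.move_linear([*p,.035],.12)
print(bot.move_linear([*p,.008],.04,until_force=4)); st("down")
bot.set_gripper(0,20); st("closed")
if bot.read_gripper_width()>.2:
    bot.move_linear([*p,.10],.08); st("lift")
g=bot.camera("scene");cv2.imwrite("pics/lift2.png",cv2.resize(g[130:250,90:250,::-1],(800,600),interpolation=cv2.INTER_CUBIC))
```

```text
False
down clk 11.28 pos [ 0.5011 -0.2481  0.008 ] ft [-0.7 -0.1  0.3] w 0.597 ff 0.0
closed clk 11.62 pos [ 0.5013 -0.2481  0.0083] ft [0.2 0.1 1.1] w 0.3 ff 20.4
lift clk 12.92 pos [ 0.5006 -0.2477  0.0994] ft [ 0.7  0.3 -1.8] w 0.303 ff 20.0
```

View pics/lift2.png

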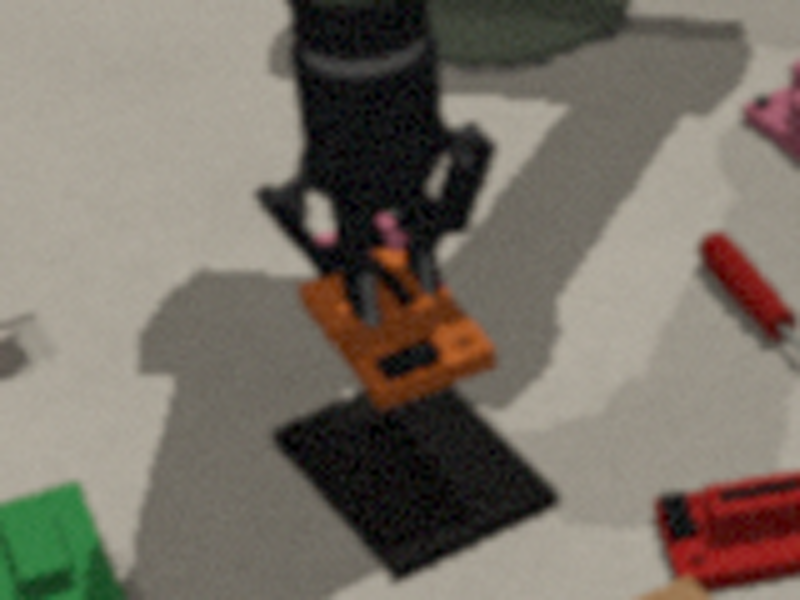

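Held level, with the underside about 3.7 mm above the TCP reading. Next I'll move above the seat and check the alignment.

```bash
cat > chk.py <<'E'
from h import *
GB=[box(-.05,.05,-.065,.065,.075,.35),box(-.016,.016,-.03,.03,.02,.1)]
def check(dz=.0037,k=5):
    t=bot.read_position();z=t[2]+dz;out={};p0=[t[0],t[1],.325]
    for n in("scene","top"):
        a=grab(n,k).astype(np.uint8);np.save(f"last_{n}.npy",a)
        hsv=cv2.cvtColor(a,cv2.COLOR_RGB2HSV).astype(int)
        c=proj(n,np.array([[t[0],t[1],z]]))[0]
        m=near((hsv[...,0]>3)&(hsv[...,0]<22)&(hsv[...,1]>120)&(hsv[...,2]>45),c,40)
        W=1-(render(n,p0,GB,z)>.02)*1.
        # terminal block area counts as cover
        m=m|(render(n,p0,[box(.033,.05,-.016,.016,.014,.02)],z)>.3)
        b=cv2.GaussianBlur(m.astype(float),(0,0),.8)
        f=lambda q:(W*(render(n,(q[0]/100,q[1]/100,q[2]/10),COVER,z)-b)**2).sum()
        x0=np.array([p0[0]*100,p0[1]*100,p0[2]*10])
        for _ in range(2):
            r=minimize(f,x0,method="Nelder-Mead",options=dict(initial_simplex=x0+np.vstack([np.zeros(3),.6*np.eye(3)]),xatol=.005,fatol=.01));x0=r.x
        print(n,"cover",np.round([x0[0]/100,x0[1]/100,x0[2]/10],4),"rel TCP",np.round(x0[:2]/100-t[:2],4),round(r.fun,1))
        s=int(c[0]-45),int(c[1]-45)
        o=cv2.resize(a[s[1]:s[1]+90,s[0]:s[0]+90,::-1],(396,594),interpolation=cv2.INTER_CUBIC) if 0 else cv2.resize(a[s[1]:s[1]+90,s[0]+10:s[0]+80,::-1],(396,510),interpolation=cv2.INTER_CUBIC)
        out[n]=o;print("crop origin",s[0]+10,s[1],"scale",396/70,510/90)
    return np.hstack([out["scene"],out["top"]])
E
python3 - <<'E'
from chk import *
bot.move_linear([.501,-.248,.13],.12)
bot.move_pose([.573,.155,.13],Q(.325)); st()
bot.move_linear([.573,.155,.088],.08); st("above")
cv2.imwrite("pics/over.png",check())
E
```

```text
clk 14.88 pos [0.5732 0.1539 0.1298] ft [-0.8  0.4 -1.7] w 0.3 ff 20.0
above clk 15.56 pos [0.5732 0.1549 0.0881] ft [ 0.9 -0.4 -1.5] w 0.297 ff 20.0
scene cover [0.574  0.1531 0.1759] rel TCP [ 0.0008 -0.0018] 24.3
crop origin 268 131 scale 5.6571428571428575 5.666666666666667
top cover [0.5727 0.1537 0.3119] rel TCP [-0.0005 -0.0012] 0.2
crop origin 167 136 scale 5.6571428571428575 5.666666666666667
```

View pics/over.png

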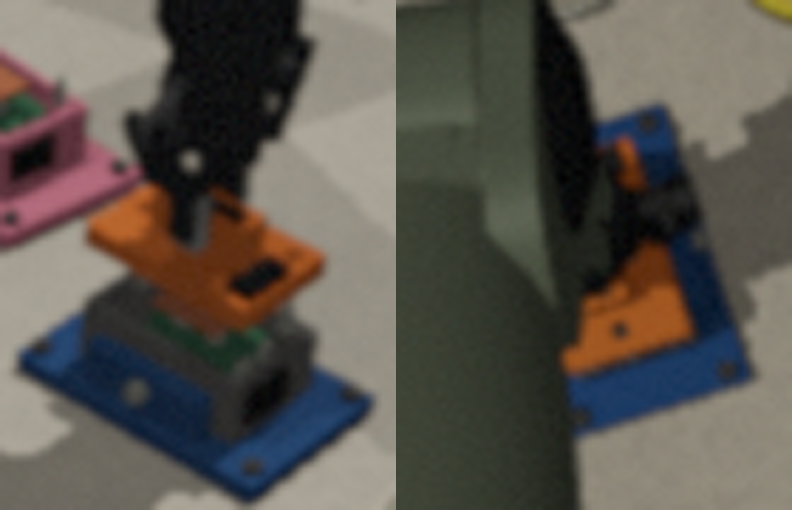

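Run:
```python
from chk import *
w=lambda n,x,y,z:unproj(n,{"scene":268,"top":167}[n]-.41+(x-(396 if n=="top" else 0))/5.657,{"scene":131,"top":136}[n]-.41+y/5.667,z)[:2]
zt=.0881+.0037+.014
L,F,R=[w("scene",*q,zt) for q in((90,222),(240,312),(323,256))]
print(L,F,R,np.linalg.norm(F-L),np.linalg.norm(R-F),"yaw",np.arctan2(*(F-L)[::-1]),np.arctan2(*(R-F)[::-1])-np.pi/2,"centre",(L+R)/2)
a,b,h=[w("top",*q,zt) for q in((693,338),(638,140),(620,330))]
print("top corner(-x,-y)",a,"edge yaw",np.arctan2(*(b-a)[::-1]),"hole b",h)
y=.31;Rm=np.array([[np.cos(y),-np.sin(y)],[np.sin(y),np.cos(y)]])
print("centre from hole",h-Rm@[-.042,0],"from corner",a-Rm@[-.055,-.035])
# refit scene without copper: restrict to pixels above lower edge
im=np.load("last_scene.npy");hsv=cv2.cvtColor(im,cv2.COLOR_RGB2HSV).astype(int);z=zt-.014
p0=[.573,.155,.325];c=proj("scene",np.array([[.573,.155,z]]))[0]
cop=render("scene",p0,[box(-.03,.03,-.025,.025,.04,.064)],0)>.02
cov=render("scene",p0,COVER,z)>.02
for st_ in(120,150):
    m=near((hsv[...,0]>3)&(hsv[...,0]<22)&(hsv[...,1]>st_)&(hsv[...,2]>45),c,40)
    g=cv2.dilate((hsv[...,2]<48).astype(np.uint8),np.ones((3,3)))>0
    GBs=render("scene",p0,[box(-.045,.02,-.065,.065,.06,.35),box(-.016,.016,-.03,.03,.016,.1)],z)>.02
    m=m|(render("scene",p0,[box(.028,.052,-.016,.016,.014,.02)],z)>.3)
    W=1.-(GBs|(cop&~cov)); bm=cv2.GaussianBlur(m.astype(float),(0,0),.8)
    f=lambda q:(W*(render("scene",(q[0]/100,q[1]/100,q[2]/10),COVER,z)-bm)**2).sum()
    x0=np.array([57.3,15.5,3.2])
    for _ in range(2):
        r=minimize(f,x0,method="Nelder-Mead",options=dict(initial_simplex=x0+np.vstack([np.zeros(3),.6*np.eye(3)]),xatol=.005,fatol=.01));x0=r.x
    print("fit",x0,r.fun)
```

```text
[0.53355323 0.10762843] [0.63752569 0.13638926] [0.61543628 0.20307336] 0.10787704293997219 0.07024749876960777 yaw 0.26987138926477283 0.3198784654171376 centre [0.57449476 0.1553509 ]
top corner(-x,-y) [0.52984603 0.10210203] edge yaw 0.29075086815228207 hole b [0.5335099  0.14093745]
centre from hole [0.57350791 0.15374991] from corner [0.57154732 0.15221193]
fit [57.37119466 15.3677087   2.0900299 ] 15.438752086058722
fit [57.20547823 15.47030252  1.73690001] 13.24992707213668
```

Run:
```python
from h import *
p=[.573,.1555]
bot.move_linear([*p,.076],.08); st()
print(bot.move_linear([*p,.060],.03,until_force=6)); st("down")
for _ in range(3): print(np.round(bot.read_ft_force(),1),np.round(bot.read_moment(),2))
```

```text
clk 16.36 pos [0.5722 0.1554 0.0752] ft [-0.1 -0.8  0. ] w 0.301 ff 20.0
False
down clk 17.04 pos [0.573  0.1559 0.0598] ft [ 0.4  2.1 -3.9] w 0.298 ff 19.8
[ 0.4  2.1 -3.9] [ 0.54 -0.12  0.  ]
[ 0.4  2.1 -3.9] [ 0.54 -0.12  0.  ]
[ 0.4  2.1 -3.9] [ 0.54 -0.12  0.  ]
```

Run:
```python
from h import *
bot.wait(.2);st("settled")
bot.move_linear([.573,.1563,.0595],.02);bot.wait(.1);st("shift y")
print(bot.move_linear([.573,.1563,.0545],.02,until_force=14)); st("down")
bot.wait(.1);st()
g=grab("scene",3).astype(np.uint8)[...,::-1];cv2.imwrite("pics/in.png",cv2.resize(g[150:230,255:350],(712,600),interpolation=cv2.INTER_CUBIC))
```

```text
settled clk 17.24 pos [0.573  0.1559 0.06  ] ft [ 1.9  4.  -4.5] w 0.3 ff 19.9
shift y clk 17.59 pos [0.573  0.156  0.0596] ft [ 0.   0.2 -1.7] w 0.295 ff 20.1
False
down clk 17.99 pos [0.5734 0.1561 0.0548] ft [ 0.2 -0.5  3.2] w 0.299 ff 20.7
 clk 18.09 pos [0.5733 0.1561 0.0548] ft [-0.  -0.7  2.6] w 0.298 ff 20.7
```

View pics/in.png

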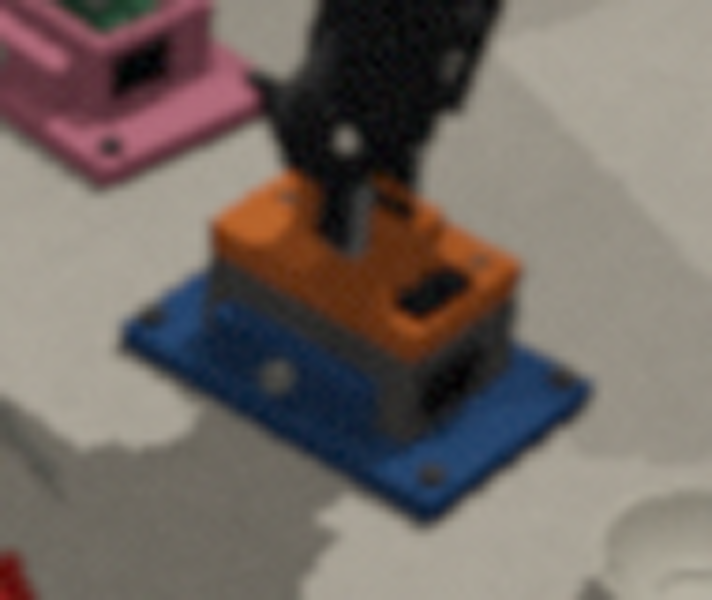

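The cover is on both dowels and aligned, and the lateral force is gone. Now I'll press in small steps, watching for the force knee.

Run:
```python
from h import *
z=.0545
while bot.read_clock()<34:
    z-=.0007 if z>.0522 else .0004
    bot.move_linear([.5732,.1563,z],.01); bot.wait(.12)
    f=bot.read_ft_force(); st(f"z{z:.4f}")
    if f[2]>19 or z<.0465: break
```

```text
z0.0538 clk 18.61 pos [0.5734 0.1561 0.0539] ft [ 0.2 -1.2  2.9] w 0.298 ff 20.8
z0.0531 clk 18.98 pos [0.5733 0.1561 0.0531] ft [-0.2 -1.5  2.4] w 0.301 ff 20.8
z0.0524 clk 19.34 pos [0.5733 0.1561 0.0524] ft [-0.2 -2.6  4.3] w 0.298 ff 20.8
z0.0517 clk 19.71 pos [0.5733 0.1562 0.0518] ft [ 0.2 -3.6  3.6] w 0.299 ff 20.8
z0.0513 clk 20.07 pos [0.5733 0.1562 0.0514] ft [ 0.1 -3.8  5.4] w 0.3 ff 20.9
z0.0509 clk 20.44 pos [0.5734 0.1562 0.0513] ft [-0.3 -3.4  6.9] w 0.295 ff 21.3
z0.0505 clk 20.81 pos [0.5733 0.1562 0.0513] ft [-1.5 -4.  10.4] w 0.299 ff 21.6
z0.0501 clk 21.18 pos [0.5734 0.1562 0.0513] ft [-3.7 -4.  12.4] w 0.299 ff 22.0
z0.0497 clk 21.54 pos [0.5734 0.1562 0.0513] ft [-3.5 -4.9 16.2] w 0.304 ff 22.4
z0.0493 clk 21.91 pos [0.5734 0.1562 0.0513] ft [-4.2 -5.8 18.9] w 0.297 ff 22.7
z0.0489 clk 22.27 pos [0.5734 0.1562 0.0513] ft [-4.4 -4.6 20.6] w 0.297 ff 23.1
```

Run:
```python
from h import *
bot.wait(.3);st()
g=grab("scene",5).astype(np.uint8)[...,::-1];cv2.imwrite("pics/shut.png",cv2.resize(g[150:230,255:350],(712,600),interpolation=cv2.INTER_CUBIC))
```

```text
clk 22.57 pos [0.5734 0.1562 0.0513] ft [-5.3 -4.6 20.8] w 0.297 ff 23.1
```

View pics/shut.png

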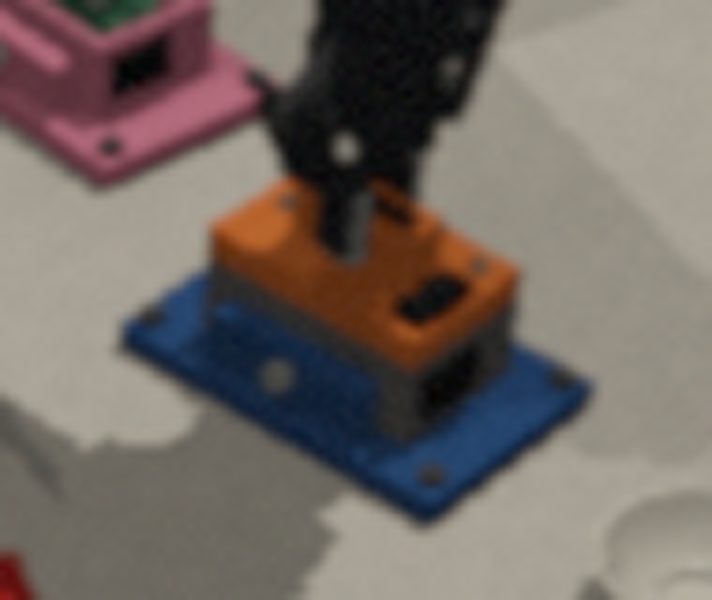

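The picture shows the cover flush on the grey rim from crop (212,260) to (410,365) to (515,285), with both dowels through their holes. The height stays at 0.0513 while the force rises, so the shells are shut.

```bash
python3 -c "
from cell import bot
print(bot.close_job())"
```

```text
the job is handed in; nothing more can be done
None
```

The orange shell is on both dowels, terminal ends together, pressed flush with about 21 N and a 23 N grip and still held; I handed it in at about 22.6 s. The first grasp missed because the fingertips sat about 21 mm higher than reported, and the shut fingers touched the rail lightly (about 5 N) before I regrasped deeper.

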